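# Put away column boxes in a square pile in the rack corner

## Task

Put the three short column boxes away as one square pile in the rack: the one already there at the bottom, the two loose ones on top of it, lying flat, each flush against the side panel and pushed home against the back stop under the shelf. The stop may be set anywhere, so go by feel, and be gentle: columns are spoilt by knocks. Leave the long box and everything else as it is.

Things in the scene. Friction and masses are not known exactly. Their poses are not given: they have to be found in the camera images.
- box_a: one of the two short column boxes lying apart on the bench: rigid white plastic case with a paper label on the lid, 64 mm wide (its x), 170 mm long (its y), 22 mm high; origin at the centre of its underside, z up; alike end for end; mass about 0.13 to 0.25 kg (not known exactly), evenly spread
- box_b: the other short column box lying on the bench, same as box_a: rigid white plastic case with a paper label on the lid, 64 mm wide (its x), 170 mm long (its y), 22 mm high; origin at the centre of its underside, z up; alike end for end; mass about 0.13 to 0.25 kg (not known exactly), evenly spread
- box_base: the short column box that already lies on the rack floor beside the side panel, not pushed home, the bottom of the pile: rigid white plastic case with a paper label on the lid, 64 mm wide (its x), 170 mm long (its y), 22 mm high; origin at the centre of its underside, z up; alike end for end; mass about 0.13 to 0.25 kg (not known exactly), evenly spread
- rack_corner (a point): inner corner of the fixed rack on its floor plate, 4 mm above the bench, where back and side panel meet. y: level, out of the rack along the side panel; x: along the back, away from the side panel; z up. Back panel is the plane y = 0, side panel the plane x = 0. A box flush with the side panel and pushed home has its centre at x = 32 mm, y = 105 to 135 mm, as the back stop is set
- rack: grey sheet-steel rack, fixed; origin at its inner corner at bench level, axes as rack_corner. Floor 150 (x) by 190 mm (y). Side panel (x = -4 to 0) to y = 175, 66 mm high. Open far side, 10 mm post at x = 149, y = 105. Back stop: firmly clamped upright steel plate, x = 7 to 97, to 70 mm up, its face anywhere from y = 20 to 50 mm: not measured, under the shelf, to be felt
- rack_shelf (a point): middle of the front edge of the shelf that roofs the rear of the rack, on its underside: 92 mm above the bench, 75 mm from the side panel, 110 mm out from the back panel; covers all between it and the back, 5 mm thick, bears stock up to 130 mm above the bench. In front of it the rack is open above. Axes as rack_corner. Friction coefficients about 0.4 to 0.75
- long_box: bystander: a longer column box, 64 x 230 x 22 mm (x, y, z), otherwise like the short ones; origin at the centre of its underside
- vial_rack: bystander: rack of small vials, 62 x 125 x 37 mm, origin at the centre of its underside
- solvent_bottle: bystander: glass bottle with red cap, 70 mm across, 135 mm high, origin at the centre of its underside
- wrench: bystander: flat steel wrench 130 mm long lying on the bench
- bare_column: bystander: bare steel column 134 mm long (its y), 14 mm thick, lying on the bench
- ferrule_jar: bystander: small amber jar with white lid, 44 mm across, 45 mm high
- guard_box: bystander: small cardboard box 45 x 75 x 18 mm
Things that resemble listed ones, but are neither listed nor needed, are in the scene too. What is shaped like the box_a but purple is not meant.

How it is judged:
At the end, for the whole second after the job is handed in: box_base on the rack floor, one loose box on it, the other on top (undersides 0, 22, 44 mm up, within 3 mm); each box's end within 3 mm of the back stop, its side within 3 mm of the side panel (centre 32 mm from it), parallel to it within 0.03 rad, flat within 0.04 rad, at rest ((y of back_stop_c0 in the frame of box_base between 0.0835 and 0.0895 m or y of back_stop_c0 in the frame of box_base between -0.0895 and -0.0835 m) and x of box_base in the frame of rack_corner between 0.029 and 0.035 m and z of box_base in the frame of rack_corner between -0.003 and 0.003 m and angle between the y axis of box_base and the y axis of rack_corner, either way round below 0.03 rad and angle between box_base's own z axis and vertical below 0.04 rad and linear speed of box_base below 0.02 m/s and (((y of back_stop_c0 in the frame of box_a between 0.0835 and 0.0895 m or y of back_stop_c0 in the frame of box_a between -0.0895 and -0.0835 m) and x of box_a in the frame of rack_corner between 0.029 and 0.035 m and z of box_a in the frame of rack_corner between 0.019 and 0.025 m and angle between the y axis of each of box_a, box_b and the y axis of rack_corner, either way round below 0.03 rad and angle between each of box_a, box_b's own z axis and vertical below 0.04 rad and linear speed of each of box_a, box_b below 0.02 m/s and (y of back_stop_c0 in the frame of box_b between 0.0835 and 0.0895 m or y of back_stop_c0 in the frame of box_b between -0.0895 and -0.0835 m) and x of box_b in the frame of rack_corner between 0.029 and 0.035 m and z of box_b in the frame of rack_corner between 0.041 and 0.047 m) or ((y of back_stop_c0 in the frame of box_b between 0.0835 and 0.0895 m or y of back_stop_c0 in the frame of box_b between -0.0895 and -0.0835 m) and x of box_b in the frame of rack_corner between 0.029 and 0.035 m and z of box_b in the frame of rack_corner between 0.019 and 0.025 m and angle between the y axis of each of box_b, box_a and the y axis of rack_corner, either way round below 0.03 rad and angle between each of box_b, box_a's own z axis and vertical below 0.04 rad and linear speed of each of box_b, box_a below 0.02 m/s and (y of back_stop_c0 in the frame of box_a between 0.0835 and 0.0895 m or y of back_stop_c0 in the frame of box_a between -0.0895 and -0.0835 m) and x of box_a in the frame of rack_corner between 0.029 and 0.035 m and z of box_a in the frame of rack_corner between 0.041 and 0.047 m))); the robot touches nothing.
It fails at once if a column box is knocked, dropped or rammed: contact force above 50 N between a box and the rack, or between two boxes (contact force between any of box_a, box_b, box_base and rack above 50 N or contact force between any of box_a, box_b and box_base above 50 N or contact force between box_a and box_b above 50 N).
It fails at once if a bystander is moved more than 30 mm (distance of any of long_box, vial_rack, solvent_bottle, wrench, bare_column, ferrule_jar, guard_box from where it was at the start of the episode above 0.03 m).
It also fails if it takes over 70 s, if anything falls off the work surface, if the arm or the gripper's body presses on something with over 40 N, if the wrist force passes 120 N, or if a joint passes its speed limit or range.

## Robot

A 6-joint arm with a two-finger parallel gripper is mounted at the origin on the work surface. World frame = base frame: x ahead of the robot, y to its left, z up, the work surface at z = 0. Lengths are in m, angles in rad, forces in N, time in s.
With the tool pointing down it reaches from about 0.4 to 0.825 m from the base axis. Payload 7 kg.
Tool frame: the origin (TCP) lies midway between the tips of the shut fingers; the grasp point (between the pads) lies 19 mm behind it; z points along the fingers, y is the line along which they close (so a half turn about z gives the same grasp; the last joint's range is limited). The gripper opens to 88 mm and grips with 3 to 60 N. Pads are 19 mm wide; open, the fingers measure 130 mm over their backs; the gripper's body (78 mm by 193 mm) begins 47 mm behind the grasp point.
Start: joints at [-0.858, 0.359, 0.012, 0, -1.224, -0.288], TCP at [0.278, -0.615, 0.227] pointing down, gripper open.
Joint ranges: [-3.07, 3.07], [-1.43, 2.12], [-1.02, 1.25], [-3.03, 1.67], [-3.05, -0], [-3.03, 3.03]. Speed limits (rad/s): [2.39, 2.39, 3.01, 3.14, 3.14, 3.14].

## Interface

Orientations are given as [roll, pitch, yaw] about the fixed x, y, z axes, in that order (R = Rz(yaw) Ry(pitch) Rx(roll)).
In Python, from station import arm, grab_frame, camera_params, spot_in gives the robot as it stands.
- The arm moves only by the shell command python3 -m jog 'ROWS' [FORCE]. ROWS is JSON, a list that holds one entry, the list of rows, each a list of 7 numbers: the shift along the tool's x, y, z in mm, then the turn, a rotation vector about the tool's x, y, z in rad, then the finger opening in mm, from 0 to 87.6. In form: [[[x, y, z, wx, wy, wz, fingers], ...]]. A call has 1 to 20 rows; each row is the pose to reach, as a shift and turn from the pose commanded when the call began, along the tool's axes at that moment; what a row does not reach only later rows make up. A row lasts 1/8 s, in which the tool goes at most 62.5 mm and 10.7 degrees, less where a joint would pass 70% of its speed; a pose out of reach is approached as far as the arm can. A call with a gripper value outside its range is refused whole. The fingers move at their own pace and stop on an object; FORCE is the grip in N (left out, the last holds). Time passes only in rows, so rows that repeat a pose let the fingers close. It gives the time, the measured TCP pose, the force, the opening and the grip force at its end, in the units of the state.
- arm.get_state(): the state, without advancing time (a new reading comes with each control period).
- grab_frame(name): name is "scene" or "top" or "wrist"; returns (picture, depth): 384x512x3 uint8, blue, green, red; 384x512 float32, m along the optical axis (not along the pixel's ray), 0 where there is no reading.
- camera_params(name): a dict with "mtx" (3x3 intrinsics, pixels), "k1" (the pictures are not rectified: a ray, as slopes to the right and down, at radius r is drawn at 1 + k1 r^2 times it, then the intrinsics apply), "R" (3x3) and "t" (3): a world point X has camera coordinates R X + t. Camera axes: x right, y down, z forward; pixel columns grow to the right and rows downward; lengths in m; the calibration is good to about 2 mm. A picture is of the moment at which its call begins: read the wrist's pose just before it. camera_params takes no time and is no camera call; for the wrist camera it gives the pose at the moment of the call.
- arm.job_done(): hands the job in; it is judged then, once.
Trained networks look in the newest picture that a camera, given by its name, has taken for a name from the list of things; names that differ only in an ending like _2 or _b are one class to them, and where a whole thing is asked for, a point or a joint stands for the part that bears it (a point fixed in the world has none). Each returns a list of dicts, best first, with "confidence" (0 to 1); they miss things now and then, are a little off and sometimes report something else, mostly with a low value. They report only what shows in the picture. A call takes as long as a camera call. They do not tell look-alikes from the thing itself.
- spot_in(query, camera): "uv" ([column, row] in pixels, amid what is visible of it).
The state is a dict: "t": time; "q": joint angles; "qd": joint speeds; "joint_efforts": joint torques, N m; "eef_pos": TCP position; "ee_rot": TCP orientation; "force": force on the tool from outside, world axes, zero at the start; "moment": the same for the moment, N m; "width": finger opening in m; "gripper_force": force on a finger pad.
Only numpy, scipy, OpenCV 4.12 (cv2) and the standard library are available. Lean on these libraries where they do the work, as an engineer would, in place of code of your own. Each camera call takes 0.05 s, during which the arm holds its last target. There are 200 camera calls.

## Working session

There is one attempt and no reset: what is moved stays moved. The work goes in short steps, Python scripts to look and compute and a shell command to move; the robot and the scene stay as the last step left them, time stands still between calls to the robot, and variables do not carry over. Pictures are saved under pics/ and viewed, at most 10 in all, crops included, and the job is handed in when it is done.

```bash
mkdir -p pics; ls
cat > h.py <<'E'
import numpy as np, cv2
from station import arm, grab_frame, camera_params, spot_in
def cloud(cam):
    p=camera_params(cam); im,d=grab_frame(cam)
    K=np.array(p['mtx']); h,w=d.shape
    u,v=np.meshgrid(np.arange(w),np.arange(h))
    pts=np.stack([u,v],-1).reshape(-1,1,2).astype(np.float64)
    # drawn = ray*(1+k1 r^2)
    n=cv2.undistortPointsIter(pts,K,np.array([p['k1'],0,0,0.]),None,None,(cv2.TERM_CRITERIA_COUNT,20,1e-9)).reshape(h,w,2)
    C=np.dstack([n*d[...,None],d])
    W=(C-np.array(p['t']))@np.array(p['R'])
    W[d==0]=np.nan
    return im,d,W
E
python3 - <<'E'
from h import *
s=arm.get_state(); print({k:np.round(v,3) for k,v in s.items()})
a=[]
for c in('scene','top'):
    im,d,W=cloud(c); np.savez(c+'.npz',im=im,W=W)
    a.append(im)
    for q in('box_a','long_box','rack','rack_shelf'):
        for r in spot_in(q,c):
            u,v=np.round(r['uv']).astype(int); print(c,q,round(r['confidence'],2),u,v,np.round(W[v,u],3))
    cv2.imwrite(f'pics/{c}0.png',cv2.resize(im,None,fx=1.5,fy=1.5))
E
```

```text
pics
{'t': np.float64(0.0), 'q': array([-0.858,  0.359,  0.011, -0.   , -1.224, -0.288]), 'qd': array([ 0.   ,  0.001,  0.001, -0.001, -0.001,  0.001]), 'joint_efforts': array([ 2.0000e-03, -5.8271e+01,  2.9306e+01,  6.9970e+00,  7.0000e-03,
       -0.0000e+00]), 'eef_pos': array([ 0.278, -0.615,  0.226]), 'ee_rot': array([ 3.14 , -0.   , -2.717]), 'force': array([ 0.47 , -0.137,  0.665]), 'moment': array([ 0.019, -0.011,  0.001]), 'gripper_force': np.float64(0.0), 'width': np.float64(0.087)}
scene box_a 0.89 232 165 [ 0.363 -0.112  0.021]
scene box_a 0.82 378 141 [0.236 0.361 0.024]
scene box_a 0.79 288 230 [0.602 0.064 0.022]
scene box_a 0.66 335 222 [0.57  0.194 0.022]
scene rack 0.8 154 205 [ 0.599 -0.287  0.11 ]
scene rack 0.68 198 200 [ 0.513 -0.196  0.027]
scene rack_shelf 0.84 152 204 [ 0.613 -0.284  0.131]
top box_a 0.89 268 236 [ 0.356 -0.08   0.019]
top box_a 0.62 191 182 [0.559 0.203 0.02 ]
top box_a 0.56 229 179 [0.569 0.062 0.022]
top long_box 0.94 148 188 [0.539 0.365 0.017]
top long_box 0.72 250 118 [ 0.774 -0.019  0.111]
top rack 0.91 332 181 [ 0.542 -0.307  0.1  ]
top rack_shelf 0.95 332 179 [ 0.544 -0.302  0.125]
top rack_shelf 0.74 170 135 [0.745 0.288 0.012]
```

View pics/scene0.png

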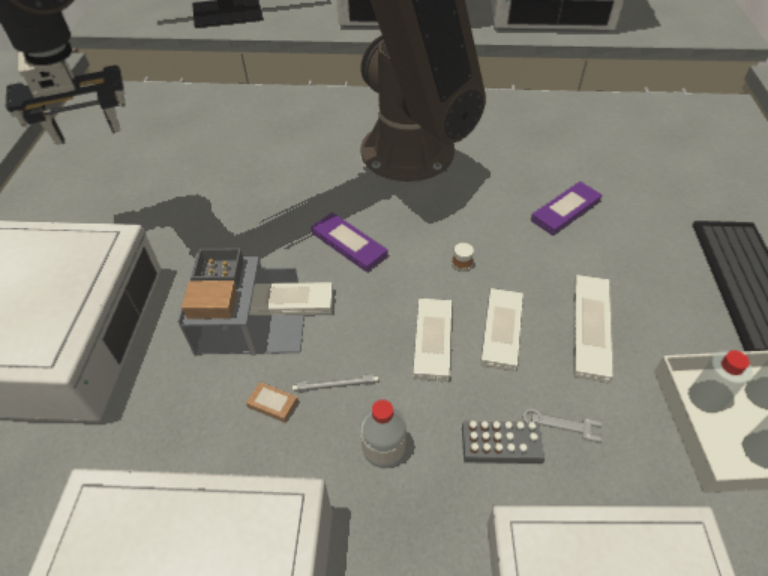

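View pics/top0.png

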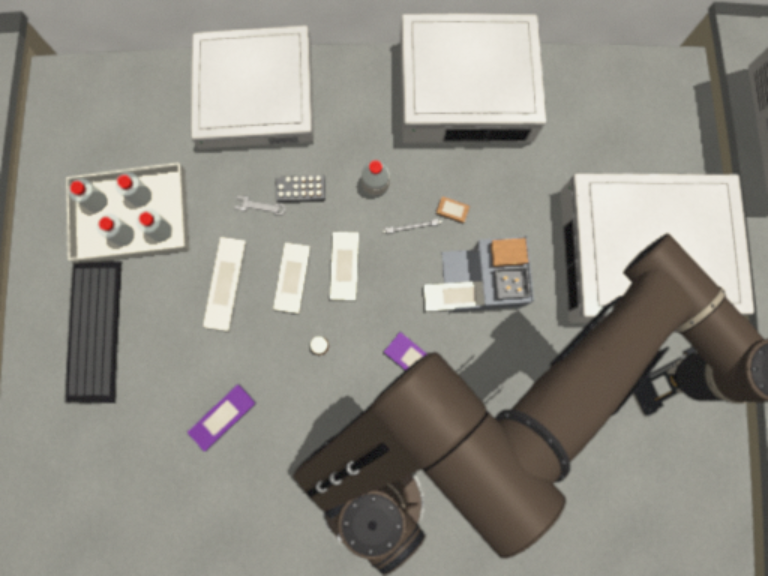

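The scene shows the two loose white boxes at (433,338) and (503,328), the long box at (592,326), and the base box half under the shelf at (300,297). Purple decoys are ignored. The rack opens towards +y. Next I fit the outlines.

Run:
```python
from h import *
for c in('scene','top'):
    z=np.load(c+'.npz'); im=z['im'].astype(int); W=z['W']
    sat=im.max(2)-im.min(2)
    white=(im.min(2)>110)&(sat<90)
    for n,(x,y) in dict(A=(.585,.063),B=(.565,.2),base=(.50,-.2)).items():
        m=(abs(W[...,0]-x)<.13)&(abs(W[...,1]-y)<.13)&white
        m&=(W[...,2]>.012)&(W[...,2]<.036) 
        k,l,st,_=cv2.connectedComponentsWithStats(m.astype(np.uint8)); i=1+np.argmax(st[1:,4]); P=W[l==i]
        r=cv2.minAreaRect(P[:,:2].astype(np.float32)*1000)
        print(c,n,len(P),np.round(r[0]),np.round(r[1]),round(r[2],1),'z',np.round(np.median(P[:,2]),4))
    m=(abs(W[...,0]-.54)<.13)&(abs(W[...,1]+.31)<.13)
    for lo,hi in((.085,.105),(.06,.076),(.105,.14)):
        P=W[m&(W[...,2]>lo)&(W[...,2]<hi)]
        r=cv2.minAreaRect(P[:,:2].astype(np.float32)*1000); print(c,lo,len(P),np.round(r[0]),np.round(r[1]),round(r[2],1),np.round(cv2.boxPoints(r)).tolist(),np.round(np.percentile(P[:,:2],[2,98],axis=0),3).tolist())
```

```text
scene A 1198 [578.  65.] [ 64. 175.] 87.6 z 0.0218
scene B 1159 [549. 195.] [ 64. 173.] 81.0 z 0.0218
scene base 781 [ 496. -193.] [ 72. 120.] 3.2 z 0.0255
scene 0.085 946 [ 547. -321.] [160. 115.] 3.4 [[464.0, -268.0], [471.0, -383.0], [631.0, -374.0], [624.0, -258.0]] [[0.472, -0.369], [0.627, -0.262]]
scene 0.06 105 [ 554. -274.] [ 99. 231.] 57.2 [[431.0, -253.0], [625.0, -378.0], [678.0, -295.0], [484.0, -170.0]] [[0.462, -0.371], [0.629, -0.207]]
scene 0.105 1270 [ 548. -333.] [158.  89.] 3.7 [[466.0, -293.0], [472.0, -382.0], [630.0, -372.0], [624.0, -283.0]] [[0.478, -0.372], [0.617, -0.287]]
top A 780 [577.  61.] [ 64. 171.] 87.5 z 0.0219
top B 786 [549. 192.] [ 65. 172.] 81.1 z 0.0214
top base 664 [ 497. -210.] [ 65. 147.] 3.9 z 0.0263
top 0.085 750 [ 546. -325.] [160. 115.] 3.0 [[463.0, -272.0], [469.0, -386.0], [629.0, -378.0], [623.0, -263.0]] [[0.467, -0.379], [0.623, -0.268]]
top 0.06 50 [ 502. -267.] [192. 142.] 37.7 [[383.0, -269.0], [470.0, -381.0], [621.0, -264.0], [535.0, -152.0]] [[0.461, -0.374], [0.619, -0.212]]
top 0.105 688 [ 546. -326.] [154. 111.] 3.0 [[466.0, -275.0], [471.0, -385.0], [626.0, -377.0], [620.0, -267.0]] [[0.476, -0.381], [0.614, -0.291]]
```

```bash
cat >> h.py <<'E'
from scipy.spatial.transform import Rotation as Ro
RC=np.array([.472,-.380]); RY=np.radians(3.0)
def r2w(x,y): # mm in rack -> world m
    c,s=np.cos(RY),np.sin(RY); return RC+np.array([c*x-s*y,s*x+c*y])/1000
def w2r(p):
    d=(np.asarray(p)[...,:2]-RC)*1000; c,s=np.cos(RY),np.sin(RY)
    return np.stack([c*d[...,0]+s*d[...,1],-s*d[...,0]+c*d[...,1]],-1)
def go(xy,z,yawdeg):
    s=arm.get_state(); R=Ro.from_euler('xyz',s['ee_rot'])
    d=R.inv().apply(np.array([*xy,z])-s['eef_pos'])*1000
    rv=(R.inv()*Ro.from_euler('xyz',[np.pi,0,np.radians(yawdeg)])).as_rotvec()
    print('t',round(s['t'],2),'shift',np.round(d,1),'rot',np.round(rv,3),'tcp rack',np.round(w2r(s['eef_pos']),1),'z',np.round(s['eef_pos'][2]*1000,1))
E
python3 -c "
from h import *
go(r2w(32,230),.16,-87)"
```

```text
t 0.5 shift [-387.   336.7   66.5] rot [ 0.     0.    -1.198] tcp rack [-205.9 -224.5] z 226.5
```

```bash
python3 -m jog '[[[-387,337,0,0,0,-1.2,87],[-387,337,0,0,0,-1.2,87],[-387,337,0,0,0,-1.2,87],[-387,337,0,0,0,-1.2,87],[-387,337,0,0,0,-1.2,87],[-387,337,0,0,0,-1.2,87],[-387,337,0,0,0,-1.2,87],[-387,337,0,0,0,-1.2,87],[-387,337,30,0,0,-1.2,87],[-387,337,60,0,0,-1.2,87],[-387,337,66,0,0,-1.2,87],[-387,337,66,0,0,-1.2,87],[-387,337,66,0,0,-1.2,87]]]'
python3 - <<'E'
from h import *
im,d,W=cloud('wrist'); np.savez('w1.npz',im=im,W=W)
cv2.imwrite('pics/w1.png',cv2.resize(im,None,fx=1.5,fy=1.5))
go(r2w(32,230),.16,-87)
E
```

```text
t: 2.12
eef_pos: [0.4926, -0.1488, 0.1618]
ee_rot: [-3.14, -0.0, -1.517]
force: [-0.2, -0.0, 0.4]
width: 0.0872
gripper_force: 0.0
t 2.17 shift [-0.2  0.6  1.8] rot [-0.002 -0.     0.001] tcp rack [ 32.6 229.8] z 161.8
```

View pics/w1.png

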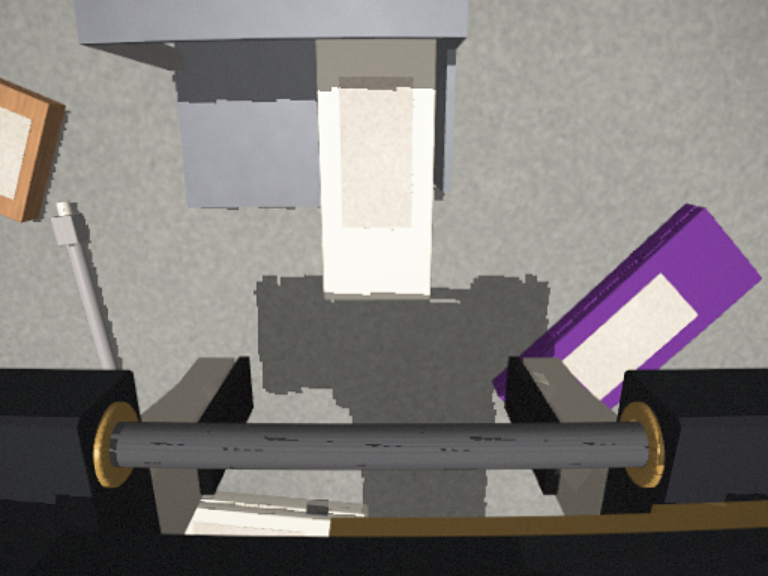

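The wrist view shows the base box (front end at row 295, columns 323–432), the panel to its right at column ~447 with a small dark gap, the shelf edge at row 40, and the floor plate end at row 208. Next I measure these.

Run:
```python
from h import *
z=np.load('w1.npz'); im=z['im'].astype(int); W=z['W']
r=w2r(W); Z=W[...,2]*1000
def f(m,n):
    k,l,st,_=cv2.connectedComponentsWithStats(m.astype(np.uint8)); i=1+np.argmax(st[1:,4]); P=r[l==i]
    q=cv2.minAreaRect(P.astype(np.float32)); print(n,len(P),np.round(q[0],1),np.round(q[1],1),round(q[2],1),'pct',np.round(np.percentile(P,[1,99],axis=0),1).tolist(),'z',np.round(np.median(Z[l==i]),1))
reg=(r[...,0]>-15)&(r[...,0]<160)&(r[...,1]<260)&(r[...,1]>90)
f(reg&(Z>18)&(Z<34)&(r[...,0]<90),'base')
f(reg&(Z>50)&(Z<80),'panel')
f(reg&(Z>1)&(Z<9)&(im.min(2)>60)&(r[...,1]<200),'floor')
m=(Z>84)&(Z<112)&(r[...,0]>-20)&(r[...,0]<180)&(r[...,1]<125); f(m,'shelf')
# panel inner x at different y, box edges at different y
for y in range(120,240,10):
    b=(abs(r[...,1]-y)<3)
    P=r[b&(Z>55)&(Z<75)&(r[...,0]<20)&(r[...,0]>-20)]; B=r[b&(Z>20)&(Z<32)&(r[...,0]<90)&(r[...,0]>-20)]
    print(y,np.round([P[:,0].min(),P[:,0].max()],1) if len(P) else '',np.round([B[:,0].min(),B[:,0].max()],1) if len(B) else '')
```

```text
base 13372 [ 34.2 170.5] [ 65.5 145.5] 0.5 pct [[2.4, 99.4], [66.1, 240.9]] z 26.1
panel 829 [  0.3 138.8] [71.3  4.3] 89.8 pct [[-1.7, 106.0], [2.5, 173.8]] z 65.7
floor 10195 [113.2 143.6] [87.8 98. ] 0.8 pct [[70.2, 95.7], [151.4, 189.0]] z 4.1
shelf 7140 [ 77.6 103. ] [ 16.9 159.3] 89.2 pct [[-0.3, 94.7], [154.7, 110.0]] z 97.0
120 [-1.9  2.4] [ 2.2 66.9]
130 [-1.6  2.5] [ 2.2 67.2]
140 [-1.7  2.4] [ 2.2 66.7]
150 [-1.6  2.4] [ 2.3 67. ]
160 [-1.3  2.5] [ 2.3 66.3]
170 [-1.7  2.2] [ 1.5 66.8]
180  [ 2.9 66.2]
190  [ 2.5 66.6]
200  [ 2.  65.8]
210  [ 2.9 66.2]
220  [ 2.6 66.5]
230  [ 2.4 65.9]
```

```bash
sed -i 's/^RC=.*/RC=np.array([.4743,-.381]); RY=np.radians(3.0)/' h.py
python3 - <<'E'
from h import *
z=np.load('w1.npz'); im=z['im'].astype(int); r=w2r(z['W'])
m=(im[...,0]-im[...,1]>40)&(im[...,2]-im[...,1]>20)
P=r[m]; q=cv2.minAreaRect(P.astype(np.float32)); print(np.round(cv2.boxPoints(q)).tolist())
go(r2w(32,226),.05,-87); go(r2w(32,226),.006,-87)
E
```

```text
[[-226.0, 231.0], [-91.0, 131.0], [-13.0, 237.0], [-148.0, 337.0]]
t 2.17 shift [  4.9  -1.4 111.8] rot [-0.002 -0.     0.001] tcp rack [ 30.4 230.9] z 161.8
t 2.17 shift [  4.9  -1.3 155.8] rot [-0.002 -0.     0.001] tcp rack [ 30.4 230.9] z 161.8
```

Run:
```python
from h import *
z=np.load('scene.npz'); im=z['im'].astype(int); r=w2r(z['W'])
m=(im[...,0]-im[...,1]>30)&(im[...,2]-im[...,1]>10)&(abs(r[...,0]+100)<150)&(abs(r[...,1]-230)<150)
P=r[m]; q=cv2.minAreaRect(P.astype(np.float32)); print(np.round(cv2.boxPoints(q)).tolist(),len(P))
```

```text
[[-207.0, 235.0], [-158.0, 190.0], [-43.0, 313.0], [-92.0, 359.0]] 563
```

```bash
python3 -m jog '[[[3,-1.4,55,0,0,0,87],[5,-1.4,112,0,0,0,87],[5,-1.4,150,0,0,0,87],[5,-1.4,156,0,0,0,87],[5,-1.4,156,0,0,0,87],[5,-1.4,156,0,0,0,55],[5,-1.4,156,0,0,0,55],[5,-1.4,156,0,0,0,55],[5,-1.4,156,0,0,0,55]]]' 10; python3 -c "
from h import *
s=arm.get_state();print(s['force'],s['moment']);go(r2w(32,195),.006,-87)"
```

```text
t: 3.3
eef_pos: [0.4942, -0.1533, 0.0053]
ee_rot: [-3.14, -0.0, -1.516]
force: [0.1, 1.7, 4.7]
width: 0.0639
gripper_force: 10.0
[0.07820407 1.74789215 4.72120205] [0.61361206 0.15827004 0.04559917]
t 3.3 shift [31.4 -0.1 -0.7] rot [-0.001 -0.     0.002] tcp rack [ 31.8 226.4] z 5.3
```

```bash
python3 -m jog '[[[2,0,0,0,0,0,55],[4,0,0,0,0,0,55],[6,0,0,0,0,0,55],[8,0,0,0,0,0,55],[10,0,0,0,0,0,55],[12,0,0,0,0,0,55]]]' 10;  python3 -m jog '[[[2,0,0,0,0,0,55],[4,0,0,0,0,0,55],[6,0,0,0,0,0,55],[8,0,0,0,0,0,55],[10,0,0,0,0,0,55],[12,0,0,0,0,0,55]]]' 10;python3 -m jog '[[[2,0,0,0,0,0,55],[4,0,0,0,0,0,55],[6,0,0,0,0,0,55],[8,0,0,0,0,0,55]]]' 10
```

```text
t: 4.05
eef_pos: [0.4951, -0.1651, 0.0052]
ee_rot: [-3.14, 0.0, -1.516]
force: [-0.5, 3.8, 8.2]
width: 0.0639
gripper_force: 10.0
t: 4.8
eef_pos: [0.4959, -0.177, 0.0053]
ee_rot: [-3.14, 0.0, -1.516]
force: [-0.0, 7.7, 8.2]
width: 0.0643
gripper_force: 10.0
t: 5.3
eef_pos: [0.4963, -0.1838, 0.0045]
ee_rot: [-3.14, 0.001, -1.516]
force: [1.6, 13.3, 1.1]
width: 0.0639
gripper_force: 10.0
```

```bash
python3 -m jog '[[[0,0,0,0,0,0,75],[0,0,0,0,0,0,75],[0,0,-50,0,0,0,75],[-30,0,-110,0,0,0,60],[-45,0,-130,0,0,0,10],[-45,0,-130,0,0,0,0],[-45,0,-130,0,0,0,0],[-45,0,-130,0,0,0,0]]]'
cat >> h.py <<'E'
def boxfit(lo,hi,ymin=112,ymax=270,cam='wrist'):
    im,d,W=cloud(cam); r=w2r(W); Z=W[...,2]*1000
    m=(Z>lo)&(Z<hi)&(r[...,0]>-15)&(r[...,0]<90)&(r[...,1]>ymin)&(r[...,1]<ymax)&(im.min(2)>80)
    k,l,st,_=cv2.connectedComponentsWithStats(m.astype(np.uint8)); i=1+np.argmax(st[1:,4]); P=r[l==i]
    q=cv2.minAreaRect(P.astype(np.float32)); b=cv2.boxPoints(q)
    print('box c',np.round(q[0],1),'size',np.round(q[1],1),round(q[2],2),'pct',np.round(np.percentile(P,[1,99],axis=0),1).tolist(),'z',np.round(np.median(Z[l==i]),1))
    return im
E
python3 - <<'E'
from h import *
im=boxfit(18,34); cv2.imwrite('pics/w2.png',im)
go(r2w(32,240),.012,-87)
E
```

```text
t: 6.3
eef_pos: [0.492, -0.1409, 0.1333]
ee_rot: [3.139, -0.0, -1.518]
force: [-0.4, -0.6, -1.2]
width: 0.0308
gripper_force: 0.0
box c [ 32.4 166.5] size [ 65.3 109.2] 0.41 pct [[1.2, 113.1], [64.0, 219.4]] z 26.1
t 6.35 shift [ -1.2  -1.9 121.3] rot [ 0.002 -0.     0.001] tcp rack [ 30.4 238.9] z 133.3
```

```bash
python3 -m jog '[[[-6,-1.9,60,0,0,0,0],[-6,-1.9,110,0,0,0,0],[-6,-1.9,121,0,0,0,0],[-6,-1.9,121,0,0,0,0],[-4,-1.9,121,0,0,0,0],[-1,-1.9,121,0,0,0,0],[2,-1.9,121,0,0,0,0],[4,-1.9,121,0,0,0,0],[6,-1.9,121,0,0,0,0],[6,-1.9,121,0,0,0,0]]]';  python3 -m jog '[[[1,0,0,0,0,0,0],[2,0,0,0,0,0,0],[2,0,0,0,0,0,0]]]'
```

```text
t: 7.6
eef_pos: [0.4951, -0.1464, 0.0135]
ee_rot: [3.142, -0.0, -1.517]
force: [-0.5, -0.8, -0.3]
width: 0.0003
gripper_force: 0.0
t: 7.98
eef_pos: [0.4953, -0.147, 0.0135]
ee_rot: [-3.141, 0.001, -1.517]
force: [-1.8, 10.1, 2.2]
width: 0.0003
gripper_force: 5.4
```

```bash
python3 -m jog '[[[1,0,0,0,0,0,0],[2,0,0,0,0,0,0],[2,0,0,0,0,0,0]]]';  python3 -c "
from h import *
go(r2w(32,230),.012,-87)"
```

```text
t: 8.35
eef_pos: [0.4953, -0.1472, 0.0136]
ee_rot: [-3.141, 0.003, -1.517]
force: [-3.5, 25.9, 6.3]
width: 0.0003
gripper_force: 12.7
t 8.35 shift [2.4 1.3 1.5] rot [-0.001  0.003  0.001] tcp rack [ 33.3 232.4] z 13.6
```

```bash
python3 -m jog '[[[-8,0,0,0,0,0,20],[-8,0,-70,0,0,0,70],[-8,0,-130,0,0,0,87],[-8,0,-140,0,0,0,87]]]';  python3 -c "
from h import *
a=np.radians(-2.5)
go(np.array([.5775,.063])+.042*np.array([np.cos(a),np.sin(a)]),.15,177.5)"
```

```text
t: 8.85
eef_pos: [0.4971, -0.1424, 0.1579]
ee_rot: [-3.134, -0.001, -1.516]
force: [0.4, -0.6, -0.5]
width: 0.0346
gripper_force: 0.0
t 8.85 shift [-196.6 -133.2    8.7] rot [-0.006  0.005  1.669] tcp rack [ 35.3 237.1] z 157.9
```

```bash
python3 -m jog '[[[-60,-40,0,0,0,0.18,87],[-120,-80,0,0,0,0.5,87],[-160,-110,0,0,0,0.8,87],[-197,-133,0,0,0,1.0,87],[-197,-133,0,0,0,1.3,87],[-197,-133,0,0,0,1.5,87],[-197,-133,0,0,0,1.669,87],[-197,-133,0,0,0,1.669,87],[-197,-133,0,0,0,1.669,87],[-197,-133,0,0,0,1.669,87],[-197,-133,0,0,0,1.669,87],[-197,-133,0,0,0,1.669,87]]]';  python3 - <<'E'
from h import *
im,d,W=cloud('wrist'); Z=W[...,2]
for n,(x,y) in dict(A=(.578,.063),B=(.55,.194)).items():
    m=(Z>.014)&(Z<.03)&(abs(W[...,0]-x)<.12)&(abs(W[...,1]-y)<.063)&(im.min(2)>100)
    P=W[m][:,:2]*1000; 
    if len(P)>500:
        q=cv2.minAreaRect(P.astype(np.float32)); print(n,np.round(q[0],1),np.round(q[1],1),round(q[2],2))
a=np.radians(-2.5)
go(np.array([.5775,.063])+.042*np.array([np.cos(a),np.sin(a)]),.003,177.5)
E
```

```text
t: 10.35
eef_pos: [0.617, 0.0616, 0.1534]
ee_rot: [-3.141, -0.0, 3.1]
force: [0.3, 0.5, -0.0]
width: 0.0869
gripper_force: 0.0
A [578.  62.] [ 64.6 169.6] 87.52
B [550.7 192.6] [ 65.1 167.4] 80.99
t 10.4 shift [ -2.5  -0.3 150.5] rot [-0.    -0.     0.001] tcp rack [165.6 434.5] z 153.5
```

```bash
python3 -m jog '[[[-2.5,0,60,0,0,0,87],[-2.5,0,115,0,0,0,87],[-2.5,0,145,0,0,0,87],[-2.5,0,150,0,0,0,87],[-2.5,0,150,0,0,0,87],[-2.5,0,150,0,0,0,55],[-2.5,0,150,0,0,0,55],[-2.5,0,150,0,0,0,55],[-2.5,0,150,0,0,0,55],[-2.5,0,140,0,0,0,55],[-2.5,0,100,0,0,0,55],[-2.5,0,40,0,0,0,55],[-2.5,0,0,0,0,0,55],[-2.5,0,0,0,0,0,55]]]' 40;  python3 -c "
from h import *
go(r2w(36,232),.15,-87);go(r2w(36,192),.08,-87)
print(arm.get_state()['moment'])"
```

```text
t: 12.15
eef_pos: [0.6215, 0.0621, 0.158]
ee_rot: [3.139, 0.007, 3.098]
force: [-0.5, 0.3, -2.2]
width: 0.0633
gripper_force: 40.0
t 12.15 shift [ 114.1 -214.7    6.7] rot [-0.004  0.007 -1.667] tcp rack [170.2 434.8] z 158.0
t 12.15 shift [ 110.8 -254.7   76.6] rot [-0.004  0.007 -1.667] tcp rack [170.2 434.8] z 158.0
[-0.00606442 -0.08194132 -0.02356358]
```

```bash
python3 -m jog '[[[10,-30,0,0,0,-0.18,55],[30,-70,0,0,0,-0.36,55],[60,-110,0,0,0,-0.54,55],[80,-140,0,0,0,-0.72,55],[100,-170,0,0,0,-0.9,55],[115,-190,0,0,0,-1.08,55],[115,-197,0,0,0,-1.26,55],[115,-197,0,0,0,-1.44,55],[115,-197,0,0,0,-1.6,55],[115,-197,0,0,0,-1.667,55],[115,-197,0,0,0,-1.667,55],[115,-197,0,0,0,-1.667,55]]]' 40;  python3 - <<'E'
from h import *
im=boxfit(0,500,60,200); cv2.imwrite('pics/w3.png',im)
go(r2w(36,250),.035,-87); print(arm.get_state()['force'])
E
```

```text
t: 13.65
eef_pos: [0.4955, -0.1302, 0.1531]
ee_rot: [3.141, 0.0, -1.52]
force: [0.1, 0.3, -1.2]
width: 0.0634
gripper_force: 40.0
box c [ 34.3 167.2] size [65.7 64.7] 89.89 pct [[3.4, 135.2], [65.5, 199.2]] z 170.5
t 13.7 shift [ -0.6  -1.7 118.2] rot [ 0.001  0.    -0.002] tcp rack [ 34.4 249.3] z 153.2
[ 0.60081328  0.08678632 -1.18918928]
```

View pics/w3.png

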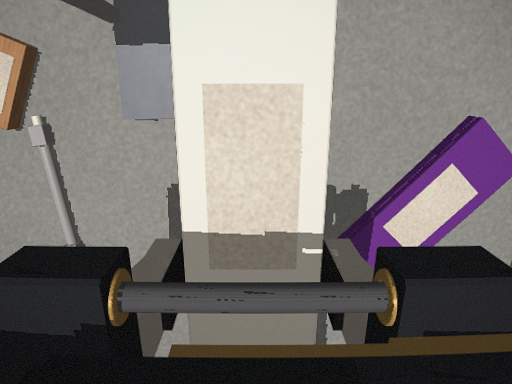

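The box hangs straight in the gripper (columns 180–325) and parallel to the rack. Next I lower it and slide it in.

```bash
python3 -m jog '[[[-1,-2,30,0,0,0,55],[-1,-2,70,0,0,0,55],[-1,-2,105,0,0,0,55],[-1,-2,113,0,0,0,55],[10,-2,113,0,0,0,55],[25,-2,113,0,0,0,55],[40,-2,113,0,0,0,55],[50,-2,113,0,0,0,55],[56,-2,113,0,0,0,55],[56,-2,113,0,0,0,55],[56,-2,113,0,0,0,55]]]' 40;  python3 -c "
from h import *
s=arm.get_state();print(s['force'],s['moment'])
go(r2w(32,192),.030,-87)"
```

```text
t: 15.08
eef_pos: [0.5007, -0.1859, 0.0405]
ee_rot: [3.141, 0.0, -1.519]
force: [-0.2, 0.5, -2.2]
width: 0.0635
gripper_force: 40.0
[-0.20452139  0.49600064 -2.17811663] [0.04024442 0.08452653 0.01158641]
t 15.07 shift [ 1.5  4.6 10.5] rot [ 0.  0. -0.] tcp rack [ 36.6 193.5] z 40.5
```

```bash
python3 -m jog '[[[0,1,3,0,0,0,55],[0,2,6,0,0,0,55],[0,3,8,0,0,0,55],[0,3,9,0,0,0,55],[0,3,9,0,0,0,55]]]'; python3 -m jog '[[[0,0.5,1,0,0,0,55],[0,1,1.5,0,0,0,55],[0,1,1.5,0,0,0,55]]]'
```

```text
t: 15.7
eef_pos: [0.4978, -0.1862, 0.0315]
ee_rot: [3.141, 0.0, -1.519]
force: [-0.3, -0.1, -2.0]
width: 0.0637
gripper_force: 40.0
t: 16.08
eef_pos: [0.4974, -0.1863, 0.0305]
ee_rot: [-3.14, -0.0, -1.519]
force: [0.4, 1.6, 3.5]
width: 0.0637
gripper_force: 40.0
```

```bash
python3 -m jog '[[[0,0.5,0,0,0,0,55],[0,1,0,0,0,0,55],[0,1,0,0,0,0,55]]]';  python3 -c "
from h import *
s=arm.get_state();print(s['force'],s['moment'])
go(r2w(32,192),.030,-87)"
```

```text
t: 16.45
eef_pos: [0.4966, -0.1864, 0.0305]
ee_rot: [-3.14, -0.0, -1.518]
force: [1.9, 0.4, 5.2]
width: 0.0635
gripper_force: 40.0
[1.86460042 0.35440726 5.24394252] [ 0.18363576 -0.66138984  0.02141844]
t 16.45 shift [1.1 0.5 0.5] rot [-0.001 -0.     0.   ] tcp rack [ 32.5 193.1] z 30.5
```

```bash
python3 -m jog '[[[0,0.5,0,0,0,0,55],[0,1,0,0,0,0,55],[0,1,0,0,0,0,55]]]'; python3 -m jog '[[[0,0.5,0,0,0,0,55],[0,1,0,0,0,0,55],[0,1,0,0,0,0,55]]]'; python3 -c "
from h import *
s=arm.get_state();print(s['force'],s['moment'])
go(r2w(32,192),.030,-87)"
```

```text
t: 16.82
eef_pos: [0.4958, -0.1865, 0.0305]
ee_rot: [-3.14, -0.0, -1.518]
force: [3.8, 0.4, 5.9]
width: 0.0636
gripper_force: 40.0
t: 17.2
eef_pos: [0.4954, -0.1864, 0.0305]
ee_rot: [-3.139, -0.001, -1.517]
force: [6.7, 0.4, 4.1]
width: 0.0638
gripper_force: 40.0
[6.67405632 0.40119127 4.11618491] [ 0.08131202 -1.89372933  0.55981277]
t 17.2 shift [ 1.2 -0.7  0.5] rot [-0.003 -0.001  0.001] tcp rack [ 31.3 193.2] z 30.5
```

```bash
python3 -m jog '[[[0,-0.5,0,0,0,0,75],[0,-0.5,0,0,0,0,80],[0,-0.5,-20,0,0,0,80],[0,-0.5,-60,0,0,0,80],[-35,-0.5,-90,0,0,0,40],[-62,-0.5,-90,0,0,0,0],[-62,-0.5,-90,0,0,0,0],[-62,-0.5,-90,0,0,0,0]]]'
python3 - <<'E'
from h import *
boxfit(40,58); go(r2w(32,250),.035,-87)
E
```

```text
t: 18.2
eef_pos: [0.4902, -0.1246, 0.1195]
ee_rot: [3.14, 0.0, -1.519]
force: [-0.2, -0.3, 0.2]
width: 0.0454
gripper_force: 0.0
box c [ 31.7 176.9] size [ 65.  114.8] 0.04 pct [[0.4, 120.8], [62.9, 232.8]] z 48.1
t 18.25 shift [ 5.  -2.6 84.5] rot [ 0.002 -0.    -0.001] tcp rack [ 29.5 255. ] z 119.5
```

```bash
python3 -m jog '[[[3,-2.5,40,0,0,0,0],[3,-2.5,80,0,0,0,0],[3,-2.5,84,0,0,0,0],[6,-2.5,84,0,0,0,0],[9,-2.5,84,0,0,0,0],[11,-2.5,84,0,0,0,0],[12.5,-2.5,84,0,0,0,0],[14,-2.5,84,0,0,0,0],[15.5,-2.5,84,0,0,0,0],[17,-2.5,84,0,0,0,0],[18.5,-2.5,84,0,0,0,0],[20,-2.5,84,0,0,0,0],[20,-2.5,84,0,0,0,0]]]';  python3 -m jog '[[[1,0,0,0,0,0,0],[2,0,0,0,0,0,0],[2,0,0,0,0,0,0]]]'; python3 -c "
from h import *
go(r2w(32,232.4),.035,-87)"
```

```text
t: 19.88
eef_pos: [0.4944, -0.1445, 0.0359]
ee_rot: [3.141, -0.0, -1.519]
force: [0.7, -0.7, -0.1]
width: 0.0004
gripper_force: 0.0
t: 20.25
eef_pos: [0.4946, -0.1464, 0.036]
ee_rot: [3.141, -0.0, -1.519]
force: [-0.0, 0.3, -1.3]
width: 0.0005
gripper_force: 0.0
t 20.25 shift [0.8 0.5 1. ] rot [ 0.    -0.    -0.001] tcp rack [ 32.5 233.2] z 36.0
```

```bash
python3 -m jog '[[[1,0,0,0,0,0,0],[1,0,0,0,0,0,0]]]';  python3 -m jog '[[[1,0,0,0,0,0,0],[1,0,0,0,0,0,0]]]';  python3 -c "
from h import *
go(r2w(32,232.4),.035,-87)"
```

```text
t: 20.5
eef_pos: [0.4947, -0.1469, 0.036]
ee_rot: [3.141, 0.001, -1.519]
force: [-0.8, 4.1, 0.4]
width: 0.0004
gripper_force: 2.3
t: 20.75
eef_pos: [0.4947, -0.1471, 0.036]
ee_rot: [-3.141, 0.001, -1.519]
force: [-1.2, 10.8, 3.3]
width: 0.0005
gripper_force: 6.0
t 20.75 shift [0.1 0.7 1. ] rot [-0.     0.001 -0.001] tcp rack [ 32.7 232.5] z 36.0
```

```bash
python3 -m jog '[[[-10,0,0,0,0,0,20],[-10,0,-60,0,0,0,70],[-10,0,-115,0,0,0,87],[-10,0,-115,0,0,0,87]]]';  python3 -c "
from h import *
boxfit(40,58)
go([.592,.186],.15,171)"
```

```text
t: 21.25
eef_pos: [0.4973, -0.1384, 0.1558]
ee_rot: [-3.133, -0.001, -1.518]
force: [0.3, -0.4, -1.1]
width: 0.0347
gripper_force: 0.0
box c [ 32.  166.3] size [ 64.8 108.8] 0.29 pct [[0.4, 113.0], [63.1, 219.3]] z 48.1
t 21.3 shift [-318.8 -113.1    3.8] rot [-0.004  0.004  1.78 ] tcp rack [ 34.  241.3] z 153.3
```

```bash
python3 -m jog '[[[-50,-15,0,0,0,0.18,87],[-110,-35,0,0,0,0.36,87],[-165,-55,0,0,0,0.54,87],[-220,-75,0,0,0,0.72,87],[-275,-95,0,0,0,0.9,87],[-319,-113,0,0,0,1.08,87],[-319,-113,0,0,0,1.26,87],[-319,-113,0,0,0,1.44,87],[-319,-113,0,0,0,1.62,87],[-319,-113,0,0,0,1.78,87],[-319,-113,0,0,0,1.78,87],[-319,-113,0,0,0,1.78,87],[-319,-113,0,0,0,1.78,87]]]';  python3 -c "
from h import *
go([.592,.186],.003,171)"
```

```text
t: 22.92
eef_pos: [0.5905, 0.186, 0.1508]
ee_rot: [-3.141, -0.0, 2.986]
force: [-0.6, -0.1, 0.2]
width: 0.087
gripper_force: 0.0
t 22.93 shift [ -1.6   0.3 147.8] rot [-0.    -0.     0.002] tcp rack [145.7 560.2] z 150.8
```

```bash
python3 -m jog '[[[-1.5,0,60,0,0,0,87],[-1.5,0,115,0,0,0,87],[-1.5,0,142,0,0,0,87],[-1.5,0,147.5,0,0,0,87],[-1.5,0,147.5,0,0,0,87],[-1.5,0,147.5,0,0,0,55],[-1.5,0,147.5,0,0,0,55],[-1.5,0,147.5,0,0,0,55],[-1.5,0,147.5,0,0,0,55],[-1.5,0,138,0,0,0,55],[-1.5,0,100,0,0,0,55],[-1.5,0,40,0,0,0,55],[-1.5,0,-5,0,0,0,55],[-1.5,0,-5,0,0,0,55],[-1.5,0,-5,0,0,0,55]]]' 40;  python3 -c "
from h import *
go(r2w(36,250),.16,-87)"
```

```text
t: 24.8
eef_pos: [0.5914, 0.1857, 0.1557]
ee_rot: [3.142, -0.001, 2.984]
force: [-0.0, -0.3, -2.7]
width: 0.0641
gripper_force: 40.0
t 24.8 shift [  43.6 -326.    -4.3] rot [ 1.000e-03 -1.000e-03 -1.781e+00] tcp rack [146.6 559.8] z 155.7
```

```bash
python3 -m jog '[[[5,-30,-5,0,0,-0.18,55],[10,-80,-5,0,0,-0.36,55],[18,-130,-5,0,0,-0.54,55],[25,-180,-5,0,0,-0.72,55],[32,-230,-5,0,0,-0.9,55],[40,-280,-5,0,0,-1.08,55],[43.5,-310,-5,0,0,-1.26,55],[43.5,-326,-5,0,0,-1.44,55],[43.5,-326,-5,0,0,-1.62,55],[43.5,-326,-5,0,0,-1.781,55],[43.5,-326,-5,0,0,-1.781,55],[43.5,-326,-5,0,0,-1.781,55],[43.5,-326,-5,0,0,-1.781,55]]]' 40;  python3 - <<'E'
from h import *
boxfit(140,500,60,200)
go(r2w(36,250),.060,-87); print(arm.get_state()['force'])
E
```

```text
t: 26.42
eef_pos: [0.4979, -0.1292, 0.1607]
ee_rot: [3.141, 0.0, -1.52]
force: [0.3, 0.2, -1.7]
width: 0.0635
gripper_force: 40.0
box c [ 36.3 167.6] size [64.8 65. ] 89.88 pct [[5.4, 136.0], [67.5, 199.2]] z 178.1
t 26.48 shift [  0.2   0.7 100.8] rot [ 0.001  0.    -0.001] tcp rack [ 36.8 250.2] z 160.8
[-0.33836393 -0.27293072 -1.20114223]
```

```bash
python3 -m jog '[[[0,0.5,30,0,0,0,55],[0,0.5,65,0,0,0,55],[0,0.5,95,0,0,0,55],[0,0.5,100,0,0,0,55],[0,0.5,100,0,0,0,55],[10,0.5,100,0,0,0,55],[25,0.5,100,0,0,0,55],[40,0.5,100,0,0,0,55],[50,0.5,100,0,0,0,55],[57,0.5,100,0,0,0,55],[57,1.5,102,0,0,0,55],[57,2.5,104,0,0,0,55],[57,3.5,106,0,0,0,55],[57,3.5,107,0,0,0,55],[57,3.5,107,0,0,0,55]]]' 40;  python3 -c "
from h import *
s=arm.get_state();print(s['force'],s['moment'])
go(r2w(32,192),.0525,-87)"
```

```text
t: 28.35
eef_pos: [0.4976, -0.1862, 0.054]
ee_rot: [3.141, -0.0, -1.517]
force: [-0.3, -0.8, -1.5]
width: 0.0634
gripper_force: 40.0
[-0.34783882 -0.83620266 -1.51298914] [0.05803432 0.088165   0.08307892]
t 28.35 shift [1.3 1.5 1.5] rot [ 0.    -0.     0.001] tcp rack [ 33.5 193.3] z 54.0
```

```bash
python3 -m jog '[[[0,0.5,1,0,0,0,55],[0,1,2,0,0,0,55],[0,1,2,0,0,0,55]]]'; python3 -m jog '[[[0,0.5,0,0,0,0,55],[0,1,0,0,0,0,55],[0,1,0,0,0,0,55]]]';python3 -c "
from h import *
s=arm.get_state();print(s['force'],s['moment'])
go(r2w(31.4,192),.0525,-87)"
```

```text
t: 28.72
eef_pos: [0.4969, -0.1864, 0.0525]
ee_rot: [-3.141, -0.0, -1.518]
force: [-1.3, 1.3, 3.7]
width: 0.0636
gripper_force: 40.0
t: 29.1
eef_pos: [0.4965, -0.1866, 0.0525]
ee_rot: [-3.14, -0.0, -1.517]
force: [1.5, 1.6, 4.2]
width: 0.0636
gripper_force: 40.0
[1.54543484 1.56688412 4.1593225 ] [ 0.54085925 -0.52147755  0.06221691]
t 29.1 shift [1. 1. 0.] rot [-0.002 -0.     0.001] tcp rack [ 32.4 193. ] z 52.5
```

```bash
python3 -m jog '[[[0,0.5,0,0,0,0,55],[0,1,0,0,0,0,55],[0,1,0,0,0,0,55]]]'; python3 -m jog '[[[0,0.5,0,0,0,0,55],[0,0.5,0,0,0,0,55]]]';python3 -c "
from h import *
s=arm.get_state();print(s['force'],s['moment'])
go(r2w(31.4,192),.0525,-87)"
```

```text
t: 29.48
eef_pos: [0.4962, -0.1865, 0.0526]
ee_rot: [-3.139, -0.001, -1.517]
force: [6.4, 1.5, 2.8]
width: 0.0636
gripper_force: 40.0
t: 29.72
eef_pos: [0.496, -0.1865, 0.0526]
ee_rot: [-3.138, -0.001, -1.516]
force: [6.4, 1.4, 2.6]
width: 0.0636
gripper_force: 40.0
[6.35464678 1.41206089 2.5686248 ] [ 0.61082851 -2.09404075  0.61917183]
t 29.73 shift [1.1 0.5 0.1] rot [-0.003 -0.001  0.002] tcp rack [ 31.9 193.1] z 52.6
```

Contact with the panel (same signature as before). I'll release and go to the end push.

```bash
python3 -m jog '[[[0,-0.5,0,0,0,0,75],[0,-0.5,0,0,0,0,80],[0,-0.5,-20,0,0,0,80],[0,-0.5,-60,0,0,0,80],[-35,-0.5,-90,0,0,0,40],[-62,-0.5,-90,0,0,0,0],[-62,-0.5,-90,0,0,0,0],[-62,-0.5,-90,0,0,0,0]]]'
python3 - <<'E'
from h import *
im=boxfit(62,80); cv2.imwrite('pics/w4.png',im); go(r2w(32,250),.057,-87)
E
```

```text
t: 30.72
eef_pos: [0.4906, -0.1248, 0.1416]
ee_rot: [3.14, -0.0, -1.518]
force: [-1.0, 0.3, -0.1]
width: 0.0456
gripper_force: 0.0
box c [ 30.1 175.6] size [ 69.2 113.9] 0.07 pct [[-3.0, 120.4], [63.2, 230.9]] z 70.1
t 30.77 shift [ 4.7 -2.3 84.5] rot [ 0.001 -0.     0.   ] tcp rack [ 29.8 254.7] z 141.5
```

View pics/w4.png

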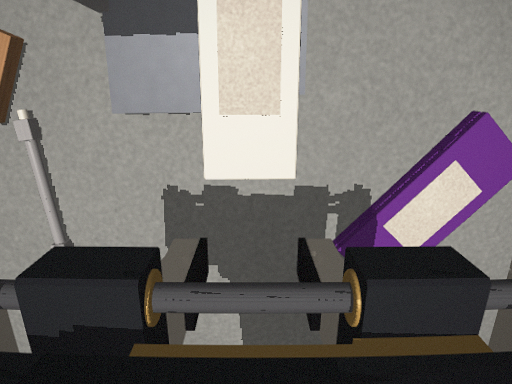

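The top box lies flat against the panel (right edge at column 297, the panel's thin strip beside it), with its end at row 178, about 10 mm short of home. Next I push it home.

```bash
python3 -m jog '[[[3,-2.5,40,0,0,0,0],[3,-2.5,80,0,0,0,0],[3,-2.5,84,0,0,0,0],[6,-2.5,84,0,0,0,0],[9,-2.5,84,0,0,0,0],[11,-2.5,84,0,0,0,0],[12.5,-2.5,84,0,0,0,0],[14,-2.5,84,0,0,0,0],[15.5,-2.5,84,0,0,0,0],[17,-2.5,84,0,0,0,0],[18.5,-2.5,84,0,0,0,0],[20,-2.5,84,0,0,0,0],[20,-2.5,84,0,0,0,0]]]';  python3 -m jog '[[[1,0,0,0,0,0,0],[2,0,0,0,0,0,0],[2,0,0,0,0,0,0]]]'; python3 -m jog '[[[0.5,0,0,0,0,0,0],[1,0,0,0,0,0,0]]]'
```

```text
t: 32.4
eef_pos: [0.4947, -0.1447, 0.0579]
ee_rot: [3.141, -0.0, -1.518]
force: [-1.4, -0.1, -0.5]
width: 0.0
gripper_force: 0.0
t: 32.78
eef_pos: [0.4948, -0.1466, 0.058]
ee_rot: [3.141, -0.0, -1.518]
force: [-0.5, -0.1, -0.5]
width: 0.0005
gripper_force: 0.0
t: 33.02
eef_pos: [0.495, -0.147, 0.058]
ee_rot: [-3.142, 0.001, -1.518]
force: [-1.2, 7.2, 1.6]
width: 0.0004
gripper_force: 3.8
```

```bash
python3 -m jog '[[[-6,0,0,0,0,0,0],[-8,0,25,0,0,0,0],[-8,0,44,0,0,0,0],[-5,0,44,0,0,0,0],[-2.5,0,44,0,0,0,0],[-1,0,44,0,0,0,0],[-1,0,44,0,0,0,0]]]'; python3 -m jog '[[[0.5,0,0,0,0,0,0],[1,0,0,0,0,0,0]]]'; python3 -m jog '[[[-8,0,0,0,0,0,0],[-14,0,-60,0,0,0,0],[-20,-20,-120,0,0,0,0],[-20,-30,-170,0,0,0,0],[-20,-30,-170,0,0,0,0],[-20,-30,-170,0,0,0,0]]]'
python3 - <<'E'
from h import *
for lo in(62,40,18):
    boxfit(lo,lo+16,112)
im,d,W=cloud('wrist'); cv2.imwrite('pics/w5.png',cv2.resize(im[:200,120:400],None,fx=2.8,fy=2.8)); cv2.imwrite('pics/s5.png',cv2.resize(grab_frame('scene')[0][130:260,80:280],None,fx=4,fy=4,interpolation=cv2.INTER_CUBIC))
go(r2w(95,165),.15,-87)
E
```

```text
t: 33.9
eef_pos: [0.4954, -0.1466, 0.0147]
ee_rot: [-3.14, 0.0, -1.518]
force: [0.1, -0.2, 0.3]
width: 0.0007
gripper_force: 0.0
t: 34.15
eef_pos: [0.4953, -0.1469, 0.0145]
ee_rot: [-3.141, 0.001, -1.518]
force: [-1.2, 9.4, 5.3]
width: 0.0007
gripper_force: 4.8
t: 34.9
eef_pos: [0.5233, -0.1256, 0.1835]
ee_rot: [3.141, 0.0, -1.518]
force: [-0.3, -0.2, -0.7]
width: 0.0004
gripper_force: 0.0
box c [ 29.5 166. ] size [108.   68.2] 89.94 pct [[-3.1, 113.0], [62.8, 218.9]] z 70.0
box c [ 63.9 175.2] size [0. 0.] 0.0 pct [[63.9, 175.2], [63.9, 175.2]] z 43.5
box c [ 64.2 143.4] size [62.2  0.9] 89.91 pct [[63.8, 113.0], [64.7, 173.7]] z 25.4
t 35.15 shift [ 87.1 -32.8  32.8] rot [ 0.002 -0.     0.001] tcp rack [ 62.2 252.1] z 182.9
```

View pics/w5.png

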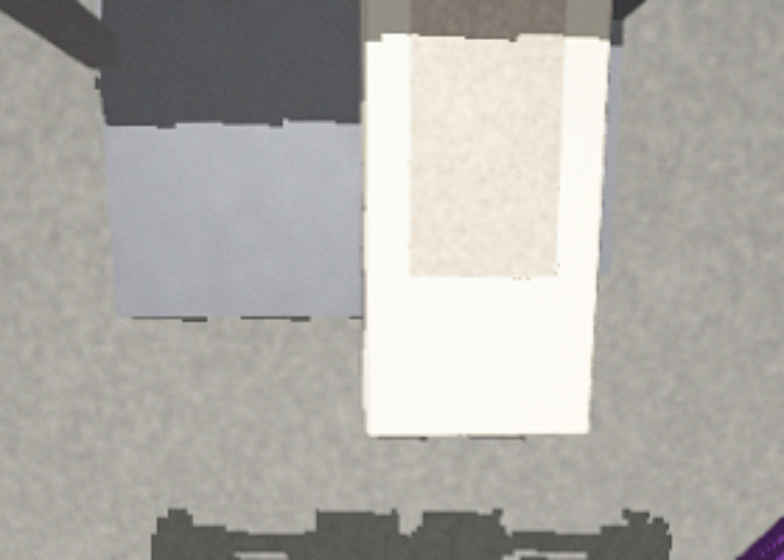

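View pics/s5.png

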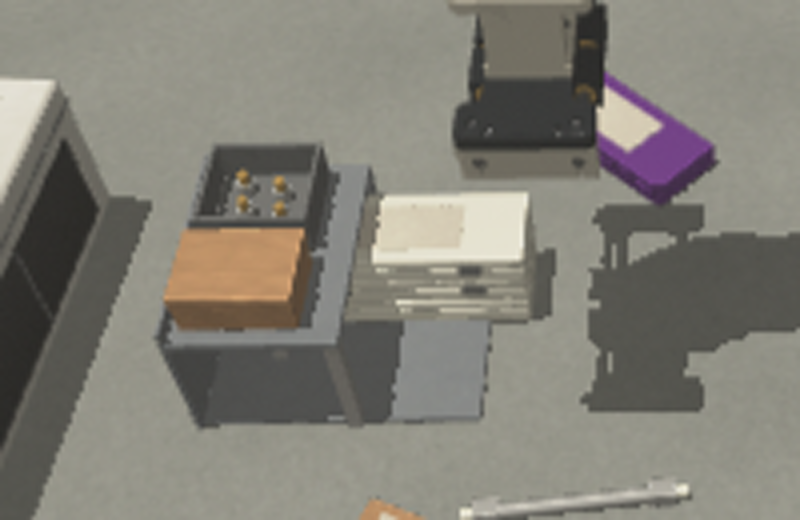

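All three boxes are stacked squarely. The wrist view shows the ends lined up at row ~433 with no lower box jutting out, and the scene view shows a neat pile of three under the shelf. The side faces agree within about 1.5 mm, and the stop was felt three times at the same position. I'm handing the job in.

```bash
python3 -c "
from station import arm
print(arm.job_done())"
```

```text
the job is handed in; nothing more can be done
None
```

The three short boxes are stacked in the rack, flush against the side panel to within about 1.5 mm by camera and pushed home by feel against the back stop; I handed the job in at about 35 s without seeing a verdict, and the highest push force I read was 26 N.

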